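# Put the loose vials away, each in the rack whose holes fit it

## Task

The sample preparation is over: put the four loose vials at the front of the bench back into the racks, each in a free hole of the rack that holds its own kind (the large brown injection vial, the two blue-capped vials and the small brown vial). Stand every vial upright and right down on the rack's base, and let go. They are glass, so do not let any vial fall over, and leave the three vials that are already racked standing in their holes.

Things in the scene. Friction and masses are not known exactly. Their poses are not given: they have to be found in the camera images.
- rack_large: Fixed metal rack with the widest holes, 129 x 64 x 30 mm high: two holes, 52 mm wide, at x = -32 and +32 mm, y = 0; the one at +32 holds large_home, the other is free. Origin: centre of its underside, on the bench; x along the row of holes, y across, z up. Vials stand on its base plate, at z = 3 mm. Tall shelf posts stand behind the racks, from world x = 0.73 m.
- rack_medium: Fixed metal rack, the longest, 153 x 52 x 24 mm high: three holes, 40 mm wide, at x = -50, 0 and +50 mm, y = 0; the one at +50 holds medium_home, the others are free. Origin: centre of its underside, on the bench; x along the row of holes, y across, z up. Vials stand on its base plate, at z = 3 mm. 
- rack_small: Fixed metal rack, the smallest, 92 x 45 x 18 mm high: two holes, 33 mm wide, at x = -23 and +23 mm, y = 0; the one at +23 holds small_home, the other is free. Origin: centre of its underside, on the bench; x along the row of holes, y across, z up. Vials stand on its base plate, at z = 3 mm. 
- large_home: Large brown glass injection vial with a crimped light-grey cap, 37 mm diameter, 75 mm tall, standing in its rack from the start. Origin: centre of its underside. A fixed upright side wall of the hood stands right of the racks, face at world y = -0.07 m, from x = 0.38 m backward, 0.30 m high in front, 0.57 m at x = 0.66 m: the arm must pass before or over it.
- medium_home: White-labelled screw-cap vial with a dark-blue cap, 30 mm diameter, 58 mm tall, standing in its rack from the start. Origin: centre of its underside.
- small_home: Small brown glass vial with a dark-grey rubber cap, 23 mm diameter, 47 mm tall, standing in its rack from the start. Origin: centre of its underside.
- large_vial: Large brown glass injection vial with a crimped light-grey cap, 39 mm diameter, 77 mm tall, about 55 g, standing loose on the bench; grip its body, 50 to 58 mm above its underside. Round, so any side may be gripped. Origin: centre of its underside, z up its axis. 
- medium_vial_1: White-labelled screw-cap vial with a dark-blue cap, 30 mm diameter, 60 mm tall, about 28 g, standing loose on the bench; grip its body, 40 to 46 mm above its underside. Round, so any side may be gripped. Origin: centre of its underside, z up its axis. 
- medium_vial_2: A second such vial, the same but 56 mm tall, standing loose on the bench; grip it likewise. It and medium_vial_1 may take either free hole of their rack. Round, so any side may be gripped. Origin: centre of its underside, z up its axis. 
- small_vial: Small brown glass vial with a dark-grey rubber cap, 23 mm diameter, 48 mm tall (the cap's top 3 mm offers no grip), about 18 g, standing loose on the bench; grip it 35 to 40 mm above its underside. Round, so any side may be gripped. Origin: centre of its underside, z up its axis. 
Mind the look-alikes: they are no part of the job. Leave any red look-alike of the medium_home alone.

How it is judged:
By the outcome, as a careful person would: the job done as asked, in the order asked, and still so for the second after the job is handed in, with the robot touching nothing.
It also fails if it takes over 102 s, if anything falls off the work surface, if the arm or the gripper's body presses on something with over 40 N, if the wrist force passes 120 N, or if a joint passes its speed limit or range.

## Robot

A 6-joint arm with a two-finger parallel gripper is mounted at the origin on a cart in front of the work surface, level with it; the furniture and walls round the work are solid. World frame = base frame: x ahead of the robot, y to its left, z up, the work surface at z = 0. Lengths are in m, angles in rad, forces in N, time in s.
With the tool pointing down it reaches from about 0.35 to 0.875 m from the base axis. Payload 15.5 kg.
Tool frame: the origin (TCP) lies at the very end of the fingers, on their centre line; the grasp point (between the pads) lies 19 mm behind it; z points along the fingers, y is the line along which they close (so a half turn about z gives the same grasp; the last joint's range is limited). The gripper opens to 85 mm and grips with 20 to 120 N. Pads are 22 mm wide; open, the fingers measure 114 mm over their backs; the gripper's body (76 mm by 85 mm) begins 54 mm behind the grasp point. The pads swing forward as they close: fully open they stand 13 mm farther back than shut.
Start: joints at [1.042, 0.494, 1.345, -0, 1.302, -0.096], TCP at [0.263, 0.567, 0.231] pointing down, gripper open.
Joint ranges: [-2.91, 2.91], [-0.82, 2.16], [0.22, 2.67], [-1.22, 4.37], [0.12, 2.79], [-3.08, 3.08]. Speed limits (rad/s): [1.89, 1.89, 2.57, 3.01, 3.01, 3.01].

## Interface

Orientations are given as a rotation vector (axis times angle).
In Python, from workcell import env, cams, finish_job gives the robot as it stands.
- The arm moves only by the tool move_arm, never from a script. Its argument "series" is a list of rows, each a list of 2 entries, a list of its own where there are three numbers: the shift along the tool's x, y, z in m, then the turn, a rotation vector about the tool's x, y, z in rad. In form: [[[tx, ty, tz], [ax, ay, az]], ...]. A call has 1 to 20 rows; each row shifts and turns the commanded pose from where the row before left it, along the tool's axes as they then stand; what a row does not reach is not made up. A row lasts 1/12 s, in which the tool goes at most 41.7 mm and 7.16 degrees, less where a joint would pass 70% of its speed; a pose out of reach is approached as far as the arm can. A call with a gripper value outside its range is refused whole. "gripper" is the closure, from -1 (fully open) to 1 (shut), set as the call begins (left out, the last holds). The fingers move at their own pace and stop on an object; "newtons" is the grip in N (left out, the last holds). Time passes only in rows, so rows that do not move let the fingers close. It gives the time, the measured TCP pose, the force, the opening and the grip force at its end, in the units of the state.
- env.read_state(): the state, without advancing time (a new reading comes with each control period).
- cams.grab_frame(name): name is "side" or "top"; returns (picture, depth): 400x640x3 uint8, red, green, blue; 400x640 float32, m along the optical axis (not along the pixel's ray), 0 where there is no reading.
- cams.camera_info(name): a dict with "K" (3x3 intrinsics, pixels), "k1" (the pictures are not rectified: a ray, as slopes to the right and down, at radius r is drawn at 1 + k1 r^2 times it, then the intrinsics apply), "world_from_camera" (4x4, takes a point from camera to world coordinates). Camera axes: x right, y down, z forward; pixel columns grow to the right and rows downward; lengths in m; the calibration is good to about 2 mm. A picture is of the moment at which its call begins. camera_info takes no time and is no camera call.
- finish_job(): hands the job in; it is judged then, once.
The state is a dict: "time_s": time; "q": joint angles; "joint_vel": joint speeds; "tau": joint torques, N m; "position": TCP position; "orientation": TCP orientation; "ft_force": force on the tool from outside, world axes, zero at the start; "torque": the same for the moment, N m; "grip_width": opening from 0.0 (shut) to 1.0 (fully open); "grasp_force": force on a finger pad.
Only numpy, scipy, OpenCV 4.12 (cv2) and the standard library are available. Lean on these libraries where they do the work, as an engineer would, in place of code of your own. Each camera call takes 0.05 s, during which the arm holds its last target. There are 200 camera calls.

## Working session

There is one attempt and no reset: what is moved stays moved. The work goes in short steps, Python scripts to look and compute and a tool call to move; the robot and the scene stay as the last step left them, time stands still between calls to the robot, and variables do not carry over. Pictures are saved under pics/ and viewed, at most 14 in all, crops included, and the job is handed in when it is done.

Besides the shell and the picture viewer there is one more tool, called after "Call:" as a command line: name --argument value ..., lists and objects as JSON in quotes. move_arm: Moves the arm, as the interface text tells. Its arguments: {"type":"object","properties":{"series":{"type":"array"},"gripper":{"type":"number"},"newtons":{"type":"number"}},"required":["series"]}

```bash
mkdir -p pics; ls; cat > h.py <<'E'
import numpy as np,cv2
from workcell import env,cams,finish_job
from scipy.spatial.transform import Rotation as R
def und(n,px):
    c=cams.camera_info(n);K=np.array(c["K"]);k=c["k1"]
    px=np.atleast_2d(px).astype(float)
    d=np.c_[(px[:,0]-K[0,2])/K[0,0],(px[:,1]-K[1,2])/K[1,1]];s=d.copy()
    for _ in range(20): s=d/(1+k*(s**2).sum(1,keepdims=True))
    return s
def onplane(n,px,z):
    T=np.array(cams.camera_info(n)["world_from_camera"]);s=und(n,px)
    r=np.c_[s,np.ones(len(s))]@T[:3,:3].T;o=T[:3,3]
    return o+r*((z-o[2])/r[:,2])[:,None]
def cloud(n,depth):
    h,w=depth.shape;u,v=np.meshgrid(np.arange(w),np.arange(h))
    T=np.array(cams.camera_info(n)["world_from_camera"]);s=und(n,np.c_[u.ravel(),v.ravel()])
    p=np.c_[s,np.ones(len(s))]*depth.ravel()[:,None]
    P=p@T[:3,:3].T+T[:3,3];P[depth.ravel()==0]=np.nan
    return P.reshape(h,w,3)
E
python3 - <<'E'
from h import *
s=env.read_state();print({k:np.round(v,3).tolist() for k,v in s.items()})
for n in("top","side"):
    p,d=cams.grab_frame(n);cv2.imwrite(f"pics/{n}0.png",p[...,::-1]);np.save(f"{n}0.npy",d);np.save(f"{n}0p.npy",p)
    c=cams.camera_info(n);print(n,np.round(c["K"],1).tolist(),c["k1"],np.round(c["world_from_camera"],3).tolist(),(d==0).mean())
E
```

```text
pics
{'time_s': 0.0, 'q': [1.042, 0.494, 1.346, 0.0, 1.303, -0.096], 'joint_vel': [0.002, 0.001, -0.001, -0.001, 0.001, -0.001], 'tau': [0.0, -88.217, -38.386, -0.0, 0.01, 0.0], 'position': [0.262, 0.567, 0.231], 'orientation': [-0.676, -3.068, 0.002], 'ft_force': [-0.289, -0.118, 0.69], 'torque': [-0.059, -0.004, 0.039], 'grasp_force': 0.0, 'grip_width': 1.003}
top [[436.0, 0.0, 323.9], [0.0, 436.0, 200.0], [0.0, 0.0, 1.0]] 0.011229641743948427 [[0.007, -0.998, 0.056, 0.499], [-1.0, -0.008, -0.015, 0.134], [0.016, -0.056, -0.998, 0.888], [0.0, 0.0, 0.0, 1.0]] 0.0041328125
side [[492.9, 0.0, 316.7], [0.0, 492.9, 196.1], [0.0, 0.0, 1.0]] -3.330024720971079e-05 [[-0.968, -0.12, 0.221, 0.375], [-0.252, 0.476, -0.843, 0.843], [-0.004, -0.871, -0.491, 0.46], [0.0, 0.0, 0.0, 1.0]] 0.00391796875
```

View pics/top0.png

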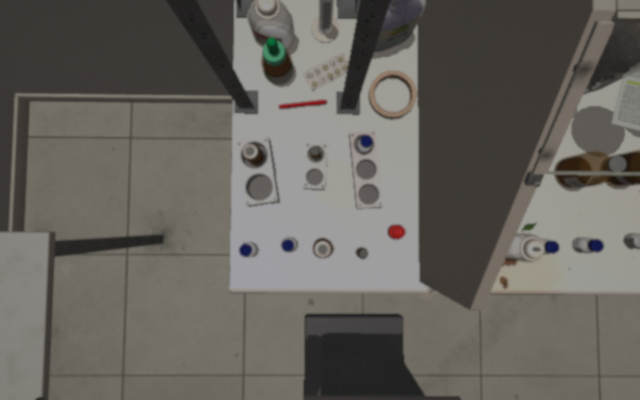

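View pics/side0.png

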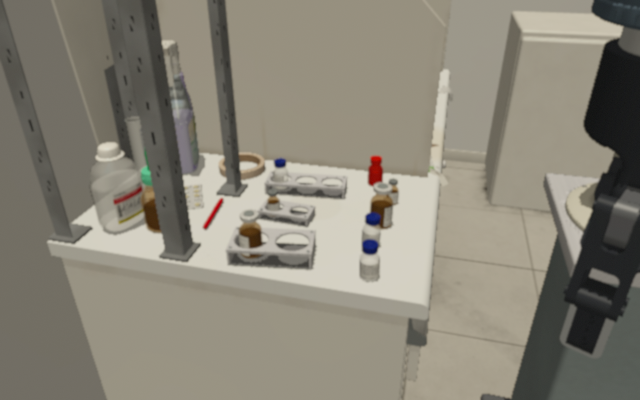

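Top view: the loose vials are blue caps at (246,250) and (288,245), large brown at (322,248) and small brown at (362,253). The red look-alike at (397,232) stays where it is. The vials right of the wall, from x>510 px, are outside the hood. Racks: large near (260,172), small (315,167), medium (366,172). The filled holes are the far ones.

```bash
python3 - <<'E'
from h import *
p=np.load("top0p.npy");d=np.load("top0.npy");P=cloud("top",d)
bench=P[205:230,300:340].reshape(-1,3);print("bench z",np.nanmedian(bench[:,2]),np.nanstd(bench[:,2]))
for nm,(u,v),h in [("b1",(246,250),.06),("b2",(288,245),.06),("L",(322,248),.077),("s",(362,253),.048),("Lh",(250,152),.078),("mh",(366,143),.061),("sh",(316,153),.05),("red",(397,232),.06)]:
    w=P[v-16:v+17,u-16:u+17].reshape(-1,3);zt=np.nanpercentile(w[:,2],99)
    m=w[w[:,2]>zt-.006];print(nm,len(m),"ztop",round(zt,4),"ctr",np.round((np.nanmin(m[:,:2],0)+np.nanmax(m[:,:2],0))/2,4),"ext",np.round(np.ptp(m[:,:2],axis=0),3),"mean",np.round(m[:,:2].mean(0),4))
big=cv2.resize(p[120:270,225:425,::-1],None,fx=4,fy=4,interpolation=cv2.INTER_CUBIC);cv2.imwrite("pics/crop.png",big)
E
```

```text
bench z 0.00026698829937066293 0.0015590221542306282
b1 131 ztop 0.0618 ctr [0.4514 0.2692] ext [0.023 0.023] mean [0.4509 0.2695]
b2 127 ztop 0.0584 ctr [0.4601 0.1904] ext [0.021 0.023] mean [0.4601 0.1902]
L 202 ztop 0.0786 ctr [0.4541 0.125 ] ext [0.028 0.028] mean [0.4543 0.1248]
s 65 ztop 0.0492 ctr [0.4444 0.045 ] ext [0.016 0.016] mean [0.4448 0.0448]
Lh 166 ztop 0.0792 ctr [0.6361 0.2611] ext [0.025 0.025] mean [0.6357 0.261 ]
mh 122 ztop 0.0638 ctr [0.6608 0.041 ] ext [0.023 0.023] mean [0.6604 0.0414]
sh 63 ztop 0.051 ctr [0.6428 0.1406] ext [0.016 0.016] mean [0.6422 0.1404]
red 128 ztop 0.0602 ctr [ 0.4871 -0.021 ] ext [0.023 0.023] mean [ 0.4872 -0.0211]
```

View pics/crop.png

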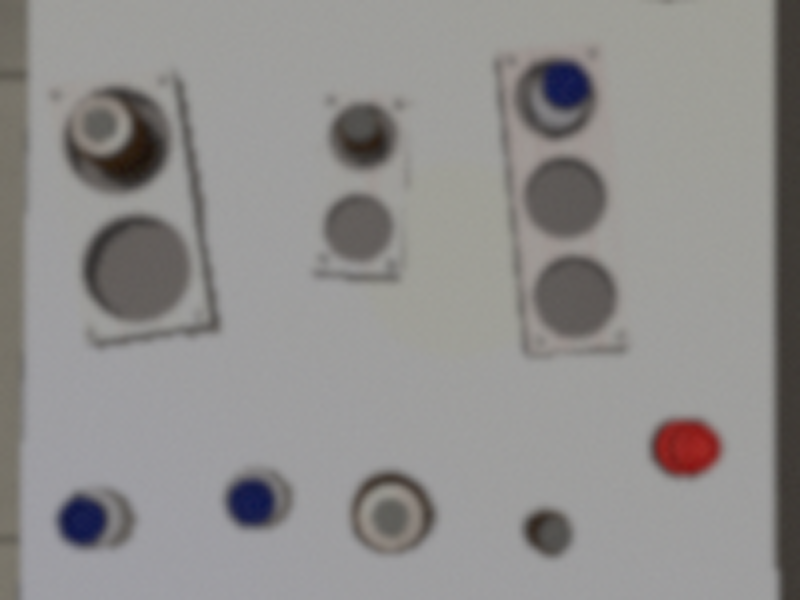

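The crop shows the free holes: large (137,268), small (358,228), and medium mid (565,197) and near (575,296), all in crop pixels. The loose vials match their descriptions and the red one is clearly different. Next I measure the hole rims.

```bash
python3 - <<'E'
from h import *
p=np.load("top0p.npy");g=cv2.cvtColor(p,cv2.COLOR_RGB2GRAY)
big=cv2.resize(g[120:270,225:425],None,fx=4,fy=4,interpolation=cv2.INTER_CUBIC)
H={}
for nm,(u,v),z,r in [("L",(137,268),.03,52),("S",(358,228),.018,33),("M0",(565,197),.024,40),("M-",(575,296),.024,40)]:
    k=60;w=big[v-k:v+k,u-k:u+k];t=(float(w[k-5:k+5,k-5:k+5].mean())+float(np.percentile(w,85)))/2
    m=(w<t).astype(np.uint8);m=cv2.morphologyEx(m,cv2.MORPH_OPEN,np.ones((13,13)));n,l,s,c=cv2.connectedComponentsWithStats(m);i=l[k,k]
    cs=max(cv2.findContours((l==i).astype(np.uint8),cv2.RETR_EXTERNAL,cv2.CHAIN_APPROX_NONE)[0],key=len)[:,0]
    px=(cs+[u-k,v-k]+.5)/4-.5+[225,120]
    W=onplane("top",px,z);(cx,cy),ax,_=cv2.fitEllipse(W[:,:2].astype(np.float32)*1000)
    print(nm,round(cx,1),round(cy,1),"axes",np.round(ax,1),"exp",r)
E
```

```text
L 572.6 249.5 axes [52.8 53.1] exp 52
S 594.6 140.3 axes [34.2 34.4] exp 33
M0 610.3 37.2 axes [40.9 41.2] exp 40
M- 560.6 32.1 axes [41.1 41.4] exp 40
```

Call:
move_arm --series '[[[0, 0, 0], [0, 0, -0.087]], [[0, 0, 0], [0, 0, -0.087]], [[0, 0, 0], [0, 0, -0.087]], [[0, 0, 0], [0, 0, -0.087]], [[0, 0, 0], [0, 0, -0.087]], [[-0.0137, -0.0316, 0], [0, 0, 0]], [[-0.0137, -0.0316, 0], [0, 0, 0]], [[-0.0137, -0.0316, 0], [0, 0, 0]], [[-0.0137, -0.0316, 0], [0, 0, 0]], [[-0.0137, -0.0316, 0], [0, 0, 0]], [[-0.0137, -0.0316, 0], [0, 0, 0]], [[-0.0137, -0.0316, 0], [0, 0, 0]], [[-0.0137, -0.0316, 0], [0, 0, 0]], [[-0.0137, -0.0316, 0], [0, 0, 0]], [[-0.0137, -0.0316, 0], [0, 0, 0]], [[-0.0137, -0.0316, 0], [0, 0, 0]], [[-0.0137, -0.0316, 0], [0, 0, 0]], [[-0.0137, -0.0316, 0], [0, 0, 0]], [[-0.0137, -0.0316, 0], [0, 0, 0]]]' --gripper -0.3 --newtons 30

```text
time_s: 1.68
position: [0.4552, 0.1233, 0.2312]
orientation: [0.002, -3.141, 0.0]
ft_force: [-0.3, -0.2, -0.5]
grip_width: 0.65
grasp_force: 0.0
```

Call:
move_arm --series '[[[0, 0.0005, 0.03], [0, 0, 0]], [[0, 0.001, 0.035], [0, 0, 0]], [[0.0005, 0, 0.035], [0, 0, 0]], [[0, 0, 0.025], [0, 0, 0]], [[0, 0, 0], [0, 0, 0]]]'

```text
time_s: 2.1
position: [0.4519, 0.1259, 0.1025]
orientation: [0.001, -3.135, 0.002]
ft_force: [-1.5, -1.3, -1.6]
grip_width: 0.65
grasp_force: 0.0
```

```bash
python3 - <<'E'
from h import *
o=[]
for n,(a,b,c,e) in (("side",(80,280,300,500)),("top",(140,280,220,420))):
    p,d=cams.grab_frame(n);o.append(cv2.resize(p[a:b,c:e,::-1],(400,400*(b-a)//(e-c)),interpolation=cv2.INTER_CUBIC))
o[1]=cv2.copyMakeBorder(o[1],0,400-o[1].shape[0],0,0,0)
cv2.imwrite("pics/c1.png",np.hstack(o))
E
```

```text
(no output)
```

View pics/c1.png

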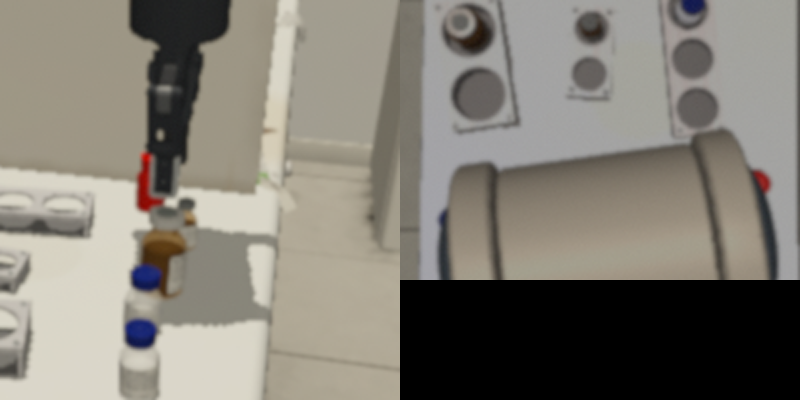

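The tool hangs centred over the large vial (side crop: vial at about (165,240), fingers at (163,180)). Going down and gripping.

Call:
move_arm --series '[[[0, 0, 0.018], [0, 0, 0]], [[0, 0, 0.018], [0, 0, 0]], [[0, 0, 0.018], [0, 0, 0]], [[0, 0, 0.018], [0, 0, 0]], [[0, 0, 0], [0, 0, 0]], [[0, 0, 0], [0, 0, 0]]]'

```text
time_s: 2.7
position: [0.4552, 0.1266, 0.0354]
orientation: [-0.002, 3.141, 0.0]
ft_force: [0.6, -0.4, 0.7]
grip_width: 0.648
grasp_force: 0.0
```

Call:
move_arm --series '[[[0, 0, 0], [0, 0, 0]], [[0, 0, 0], [0, 0, 0]], [[0, 0, 0], [0, 0, 0]], [[0, 0, 0], [0, 0, 0]], [[0, 0, 0], [0, 0, 0]], [[0, 0, 0], [0, 0, 0]]]' --gripper 1

```text
time_s: 3.2
position: [0.4556, 0.1267, 0.036]
orientation: [-0.002, 3.139, 0.001]
ft_force: [-0.6, 0.6, 11.2]
grip_width: 0.427
grasp_force: 28.6
```

The opening of 36 mm is less than the 39 mm body, so the pads are probably on the shoulder. I'll re-grip 5 mm lower.

Call:
move_arm --series '[[[0, 0, 0], [0, 0, 0]], [[0, 0, 0], [0, 0, 0]], [[0, 0, 0], [0, 0, 0]], [[0, 0, 0.003], [0, 0, 0]], [[0, 0, 0.003], [0, 0, 0]], [[0, 0, 0], [0, 0, 0]]]' --gripper -0.3

```text
time_s: 3.7
position: [0.4543, 0.1264, 0.0277]
orientation: [0.002, -3.141, 0.0]
ft_force: [-0.2, -0.7, -0.3]
grip_width: 0.647
grasp_force: 0.0
```

Call:
move_arm --series '[[[0, 0, 0], [0, 0, 0]], [[0, 0, 0], [0, 0, 0]], [[0, 0, 0], [0, 0, 0]], [[0, 0, 0], [0, 0, 0]], [[0, 0, 0], [0, 0, 0]], [[0, 0, 0], [0, 0, 0]]]' --gripper 1

```text
time_s: 4.2
position: [0.4545, 0.1264, 0.0283]
orientation: [0.002, -3.142, -0.0]
ft_force: [-0.2, -0.4, 1.4]
grip_width: 0.433
grasp_force: 29.9
```

Call:
move_arm --series '[[[0, 0, -0.015], [0, 0, 0]], [[0, 0, -0.025], [0, 0, 0]], [[0, 0, -0.03], [0, 0, 0]], [[0, 0, -0.02], [0, 0, 0]], [[0, 0, -0.01], [0, 0, 0]], [[-0.01, 0.0105, 0], [0, 0, 0]], [[-0.02, 0.021, 0], [0, 0, 0]], [[-0.02, 0.021, 0], [0, 0, 0]], [[-0.02, 0.021, 0], [0, 0, 0]], [[-0.02, 0.021, 0], [0, 0, 0]], [[-0.0188, 0.0201, 0], [0, 0, 0]], [[-0.0095, 0.0099, 0], [0, 0, 0]], [[0, 0, 0.025], [0, 0, 0]], [[0, 0, 0.02], [0, 0, 0]], [[0, 0, 0.01], [0, 0, 0]], [[0, 0, 0], [0, 0, 0]], [[0, 0, 0], [0, 0, 0]]]'

```text
time_s: 5.62
position: [0.5725, 0.2509, 0.0733]
orientation: [0.002, -3.141, 0.0]
ft_force: [0.7, 0.3, -0.8]
grip_width: 0.428
grasp_force: 30.4
```

```bash
python3 - <<'E'
from h import *
p,d=cams.grab_frame("side");cv2.imwrite("pics/c2.png",cv2.resize(p[130:290,200:400,::-1],None,fx=3,fy=3,interpolation=cv2.INTER_CUBIC))
E
```

```text
(no output)
```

View pics/c2.png

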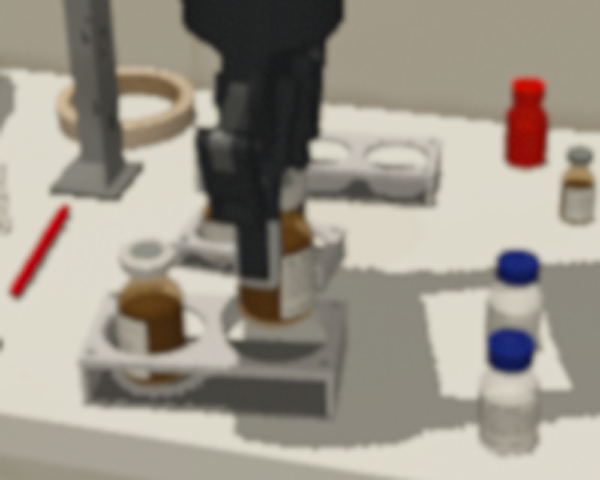

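The vial is held upright in the crop, with its base at (278,315) over the free hole at (283,335). Lowering it.

Call:
move_arm --series '[[[0, 0, 0.01], [0, 0, 0]], [[0, 0, 0.012], [0, 0, 0]], [[0, 0, 0.01], [0, 0, 0]], [[0, 0, 0.006], [0, 0, 0]], [[0, 0, 0.002], [0, 0, 0]], [[0, 0, 0.001], [0, 0, 0]], [[0, 0, 0.001], [0, 0, 0]], [[0, 0, 0], [0, 0, 0]], [[0, 0, 0], [0, 0, 0]]]'

```text
time_s: 6.42
position: [0.5729, 0.2512, 0.0316]
orientation: [-0.002, 3.141, 0.0]
ft_force: [0.2, 0.1, -1.1]
grip_width: 0.434
grasp_force: 30.4
```

Call:
move_arm --series '[[[0, 0, 0.001], [0, 0, 0]], [[0, 0, 0], [0, 0, 0]], [[0, 0, 0], [0, 0, 0]]]'

```text
time_s: 6.67
position: [0.5732, 0.2512, 0.0312]
orientation: [-0.002, 3.14, 0.001]
ft_force: [-1.4, -1.4, 10.0]
grip_width: 0.433
grasp_force: 31.2
```

Call:
move_arm --series '[[[0, 0, 0], [0, 0, 0]], [[0, 0, 0], [0, 0, 0]], [[0, 0, 0], [0, 0, 0]], [[0, 0, 0], [0, 0, 0]], [[0, 0, -0.01], [0, 0, 0]], [[0, 0, -0.02], [0, 0, 0]], [[0, 0, -0.03], [0, 0, 0]], [[0, 0, -0.03], [0, 0, 0]], [[0, 0, -0.02], [0, 0, 0]], [[0, 0, 0], [0, 0, 0]]]' --gripper -0.3

```text
time_s: 7.5
position: [0.5748, 0.2518, 0.1455]
orientation: [-0.002, 3.135, 0.003]
ft_force: [1.2, 0.4, 0.1]
grip_width: 0.645
grasp_force: 0.0
```

```bash
cat >> h.py <<'E'
def crop(nm,box=(110,290,200,440)):
    p,d=cams.grab_frame("side");a,b,c,e=box
    cv2.imwrite(f"pics/{nm}.png",cv2.resize(p[a:b,c:e,::-1],None,fx=3,fy=3,interpolation=cv2.INTER_CUBIC))
E
python3 -c "
from h import *
crop('c3');print(env.read_state()['position'])"
```

```text
[0.57393533 0.25154062 0.1431913 ]
```

View pics/c3.png

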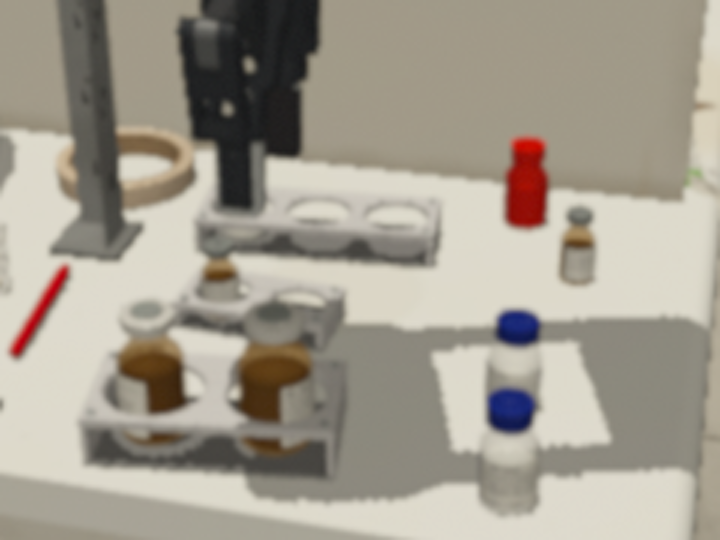

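The large vial stands on the base in the free hole. Next is medium_vial_2, at (510,330) in the crop.

Call:
move_arm --series '[[[0.01, -0.005, 0], [0, 0, 0]], [[0.02, -0.011, 0], [0, 0, 0]], [[0.026, -0.014, 0], [0, 0, 0]], [[0.026, -0.014, 0], [0, 0, 0]], [[0.02, -0.011, 0.01], [0, 0, 0]], [[0.011, -0.005, 0.02], [0, 0, 0]], [[0, 0, 0.03], [0, 0, 0]], [[0, 0, 0.02], [0, 0, 0]], [[0, 0, 0], [0, 0, 0]], [[0, 0, 0], [0, 0, 0]]]' --gripper -0.4

```text
time_s: 8.38
position: [0.4589, 0.1907, 0.0597]
orientation: [0.002, -3.139, 0.001]
ft_force: [-0.3, -0.5, 1.0]
grip_width: 0.702
grasp_force: 0.0
```

Call:
move_arm --series '[[[-0.001, 0.001, 0.012], [0, 0, 0]], [[0, 0, 0.015], [0, 0, 0]], [[0, 0, 0.011], [0, 0, 0]], [[0, 0, 0], [0, 0, 0]], [[0, 0, 0], [0, 0, 0]]]'

```text
time_s: 8.8
position: [0.4611, 0.1921, 0.0231]
orientation: [-0.002, 3.141, 0.0]
ft_force: [0.6, 0.2, 0.0]
grip_width: 0.698
grasp_force: 0.0
```

Call:
move_arm --series '[[[0, 0, 0], [0, 0, 0]], [[0, 0, 0], [0, 0, 0]], [[0, 0, 0], [0, 0, 0]], [[0, 0, 0], [0, 0, 0]], [[0, 0, 0], [0, 0, 0]], [[0, 0, 0], [0, 0, 0]], [[0, 0, 0], [0, 0, 0]]]' --gripper 1

```text
time_s: 9.38
position: [0.4613, 0.1922, 0.0233]
orientation: [-0.002, 3.14, 0.001]
ft_force: [-1.0, 0.0, 11.5]
grip_width: 0.314
grasp_force: 28.9
```

Again an 11 N upward push: the pads sit a little high. Re-gripping 2.5 mm lower.

Call:
move_arm --series '[[[0, 0, 0], [0, 0, 0]], [[0, 0, 0], [0, 0, 0]], [[0, 0, 0], [0, 0, 0]], [[0, 0, 0.0028], [0, 0, 0]], [[0, 0, 0], [0, 0, 0]], [[0, 0, 0], [0, 0, 0]]]' --gripper -0.3

```text
time_s: 9.88
position: [0.4606, 0.1919, 0.0193]
orientation: [0.002, -3.141, 0.0]
ft_force: [0.6, 0.5, -0.2]
grip_width: 0.65
grasp_force: 0.0
```

Call:
move_arm --series '[[[0, 0, 0], [0, 0, 0]], [[0, 0, 0], [0, 0, 0]], [[0, 0, 0], [0, 0, 0]], [[0, 0, 0], [0, 0, 0]], [[0, 0, 0], [0, 0, 0]], [[0, 0, 0], [0, 0, 0]]]' --gripper 1

```text
time_s: 10.38
position: [0.4608, 0.192, 0.0196]
orientation: [-0.002, 3.141, 0.0]
ft_force: [-1.3, -1.5, 5.4]
grip_width: 0.316
grasp_force: 29.4
```

```bash
python3 -c "
from h import *
crop('c4',(170,290,320,440))"
```

```text
(no output)
```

View pics/c4.png

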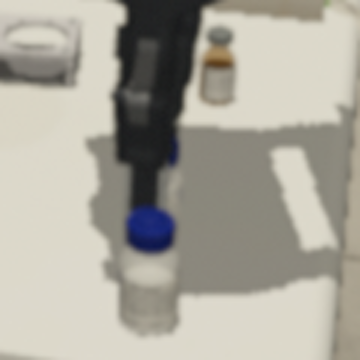

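Call:
move_arm --series '[[[0, 0, -0.015], [0, 0, 0]], [[0, 0, -0.025], [0, 0, 0]], [[0, 0, -0.03], [0, 0, 0]], [[0, 0, -0.015], [0, 0, 0]], [[-0.01, -0.01, 0], [0, 0, 0]], [[-0.02, -0.0202, 0], [0, 0, 0]], [[-0.025, -0.0255, 0], [0, 0, 0]], [[-0.025, -0.0255, 0], [0, 0, 0]], [[-0.025, -0.0255, 0], [0, 0, 0]], [[-0.025, -0.0255, 0], [0, 0, 0]], [[-0.0132, -0.014, 0], [0, 0, 0]], [[-0.007, -0.007, 0], [0, 0, 0]], [[0, 0, 0.02], [0, 0, 0]], [[0, 0, 0.02], [0, 0, 0]], [[0, 0, 0.01], [0, 0, 0]], [[0, 0, 0], [0, 0, 0]], [[0, 0, 0], [0, 0, 0]]]'

```text
time_s: 11.85
position: [0.6106, 0.0392, 0.0541]
orientation: [0.003, -3.14, -0.0]
ft_force: [0.5, -0.7, -0.6]
grip_width: 0.317
grasp_force: 29.9
```

```bash
python3 -c "
from h import *
crop('c5',(120,260,200,400))"
```

```text
(no output)
```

View pics/c5.png

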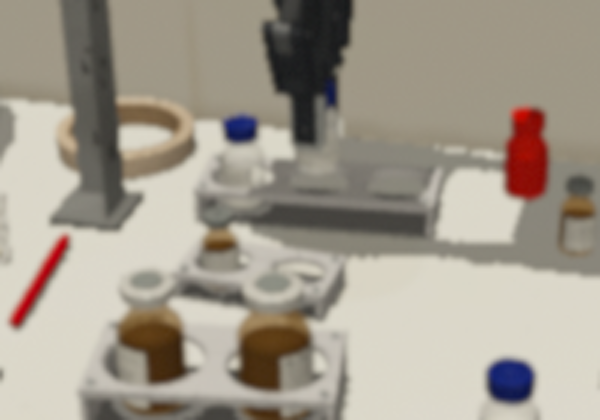

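The vial hangs over the middle hole at (317,180). Lowering.

Call:
move_arm --series '[[[0, 0, 0.008], [0, 0, 0]], [[0, 0, 0.01], [0, 0, 0]], [[0, 0, 0.007], [0, 0, 0]], [[0, 0, 0.003], [0, 0, 0]], [[0, 0, 0.002], [0, 0, 0]], [[0, 0, 0.001], [0, 0, 0]], [[0, 0, 0], [0, 0, 0]], [[0, 0, 0], [0, 0, 0]]]'

```text
time_s: 12.57
position: [0.6107, 0.039, 0.0238]
orientation: [0.002, -3.141, -0.0]
ft_force: [-3.9, 0.1, 7.0]
grip_width: 0.316
grasp_force: 33.8
```

Call:
move_arm --series '[[[0, 0, 0], [0, 0, 0]], [[0, 0, 0], [0, 0, 0]], [[0, 0, 0], [0, 0, 0]], [[0, 0, 0], [0, 0, 0]], [[0, 0, -0.01], [0, 0, 0]], [[0, 0, -0.02], [0, 0, 0]], [[0, 0, -0.03], [0, 0, 0]], [[0, 0, -0.03], [0, 0, 0]], [[0, 0, -0.02], [0, 0, 0]], [[0, 0, 0], [0, 0, 0]]]' --gripper -0.3

```text
time_s: 13.4
position: [0.6134, 0.0389, 0.1386]
orientation: [-0.002, 3.135, -0.0]
ft_force: [1.2, -0.5, -0.2]
grip_width: 0.65
grasp_force: 0.0
```

```bash
python3 -c "
from h import *
crop('c6',(120,260,200,400));print(env.read_state()['position'])"
```

```text
[0.61250946 0.03890351 0.13640901]
```

View pics/c6.png

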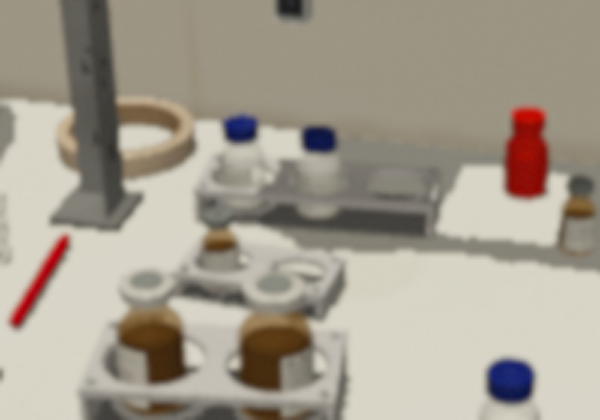

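medium_vial_2 stands in the middle hole. Now medium_vial_1.

Call:
move_arm --series '[[[0.0092, 0.0137, 0], [0, 0, 0]], [[0.02, 0.029, 0], [0, 0, 0]], [[0.02, 0.029, 0], [0, 0, 0]], [[0.02, 0.029, 0], [0, 0, 0]], [[0.02, 0.029, 0], [0, 0, 0]], [[0.02, 0.029, 0], [0, 0, 0]], [[0.02, 0.029, 0], [0, 0, 0]], [[0.02, 0.029, 0], [0, 0, 0]], [[0.01, 0.015, 0.01], [0, 0, 0]], [[0, 0, 0.025], [0, 0, 0]], [[0, 0, 0.02], [0, 0, 0]], [[0, 0, 0.01], [0, 0, 0]], [[0, 0, 0], [0, 0, 0]], [[0, 0, 0], [0, 0, 0]]]'

```text
time_s: 14.62
position: [0.4512, 0.2702, 0.0682]
orientation: [0.002, -3.14, 0.001]
ft_force: [0.3, 0.8, 0.1]
grip_width: 0.651
grasp_force: 0.0
```

Call:
move_arm --series '[[[0, 0.0005, 0.012], [0, 0, 0]], [[0, 0, 0.016], [0, 0, 0]], [[0, 0, 0.012], [0, 0, 0]], [[0, 0, 0.006], [0, 0, 0]], [[0, 0, 0], [0, 0, 0]], [[0, 0, 0], [0, 0, 0]]]'

```text
time_s: 15.12
position: [0.452, 0.271, 0.0232]
orientation: [-0.001, 3.141, 0.0]
ft_force: [-0.3, -0.0, -0.7]
grip_width: 0.65
grasp_force: 0.0
```

Call:
move_arm --series '[[[0, 0, 0], [0, 0, 0]], [[0, 0, 0], [0, 0, 0]], [[0, 0, 0], [0, 0, 0]], [[0, 0, 0], [0, 0, 0]], [[0, 0, 0], [0, 0, 0]], [[0, 0, 0], [0, 0, 0]]]' --gripper 1

```text
time_s: 15.62
position: [0.4521, 0.2711, 0.0233]
orientation: [-0.002, 3.14, 0.001]
ft_force: [-0.1, -1.5, 8.7]
grip_width: 0.32
grasp_force: 28.9
```

Call:
move_arm --series '[[[0, 0, -0.015], [0, 0, 0]], [[0, 0, -0.025], [0, 0, 0]], [[0, 0, -0.03], [0, 0, 0]], [[0, 0, -0.015], [0, 0, 0]], [[-0.0068, -0.0148, 0], [0, 0, 0]], [[-0.0137, -0.0297, 0], [0, 0, 0]], [[-0.0137, -0.0296, 0], [0, 0, 0]], [[-0.0136, -0.0297, 0], [0, 0, 0]], [[-0.0137, -0.0296, 0], [0, 0, 0]], [[-0.0136, -0.0297, 0], [0, 0, 0]], [[-0.0137, -0.0296, 0], [0, 0, 0]], [[-0.0136, -0.0296, 0], [0, 0, 0]], [[-0.0068, -0.0148, 0], [0, 0, 0]], [[0, 0, 0.02], [0, 0, 0]], [[0, 0, 0.02], [0, 0, 0]], [[0, 0, 0.01], [0, 0, 0]], [[0, 0, 0], [0, 0, 0]], [[0, 0, 0], [0, 0, 0]]]'

```text
time_s: 17.12
position: [0.5609, 0.0342, 0.0576]
orientation: [0.002, -3.141, -0.0]
ft_force: [0.4, -0.5, 0.6]
grip_width: 0.324
grasp_force: 30.0
```

```bash
python3 -c "
from h import *
crop('c7',(120,260,200,400))"
```

```text
(no output)
```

View pics/c7.png

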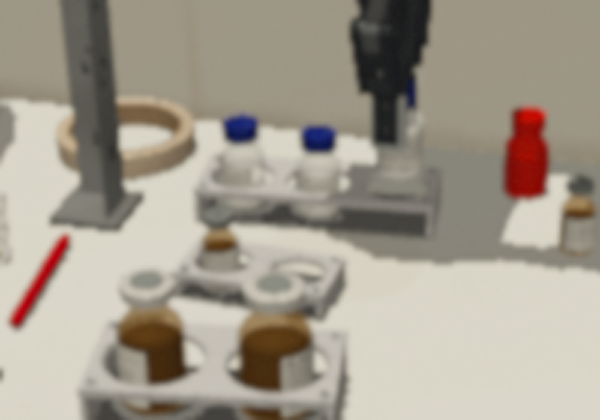

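The vial hangs over the near hole at (400,185). Lowering.

Call:
move_arm --series '[[[0, 0, 0.008], [0, 0, 0]], [[0, 0, 0.01], [0, 0, 0]], [[0, 0, 0.007], [0, 0, 0]], [[0, 0, 0.003], [0, 0, 0]], [[0, 0, 0.002], [0, 0, 0]], [[0, 0, 0.001], [0, 0, 0]], [[0, 0, 0], [0, 0, 0]], [[0, 0, 0], [0, 0, 0]]]'

```text
time_s: 17.83
position: [0.5612, 0.034, 0.0266]
orientation: [-0.002, 3.141, -0.0]
ft_force: [-0.0, -0.3, 0.2]
grip_width: 0.326
grasp_force: 30.0
```

Call:
move_arm --series '[[[0, 0, 0.001], [0, 0, 0]], [[0, 0, 0], [0, 0, 0]], [[0, 0, 0], [0, 0, 0]]]'

```text
time_s: 18.08
position: [0.5615, 0.0339, 0.0263]
orientation: [-0.002, 3.14, -0.0]
ft_force: [-3.2, -0.3, 15.2]
grip_width: 0.321
grasp_force: 31.2
```

Call:
move_arm --series '[[[0, 0, 0], [0, 0, 0]], [[0, 0, 0], [0, 0, 0]], [[0, 0, 0], [0, 0, 0]], [[0, 0, 0], [0, 0, 0]], [[0, 0, -0.01], [0, 0, 0]], [[0, 0, -0.02], [0, 0, 0]], [[0, 0, -0.03], [0, 0, 0]], [[0, 0, -0.03], [0, 0, 0]], [[0, 0, -0.02], [0, 0, 0]], [[0, 0, 0], [0, 0, 0]], [[0, 0, 0], [0, 0, 0]]]' --gripper -0.3

```text
time_s: 19.0
position: [0.5618, 0.034, 0.1371]
orientation: [-0.002, 3.139, -0.0]
ft_force: [0.6, 0.0, -0.3]
grip_width: 0.648
grasp_force: 0.0
```

```bash
python3 -c "
from h import *
crop('c8',(120,260,200,400));print(env.read_state()['position'])"
```

```text
[0.56107771 0.03399385 0.13590675]
```

View pics/c8.png

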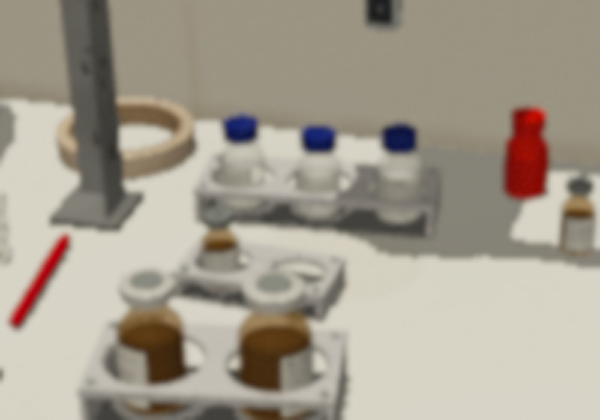

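All three medium vials stand in the rack. Now the small vial.

Call:
move_arm --series '[[[0.011, 0.0012, 0], [0, 0, 0]], [[0.022, 0.0024, 0], [0, 0, 0]], [[0.025, 0.0028, 0], [0, 0, 0]], [[0.025, 0.0028, 0], [0, 0, 0]], [[0.022, 0.0024, 0], [0, 0, 0]], [[0.011, 0.001, 0.01], [0, 0, 0]], [[0, 0, 0.025], [0, 0, 0]], [[0, 0, 0.025], [0, 0, 0]], [[0, 0, 0.015], [0, 0, 0]], [[0, 0, 0], [0, 0, 0]], [[0, 0, 0], [0, 0, 0]]]'

```text
time_s: 19.97
position: [0.4441, 0.0464, 0.0597]
orientation: [0.002, -3.138, -0.0]
ft_force: [0.3, 0.3, 0.2]
grip_width: 0.649
grasp_force: 0.0
```

Call:
move_arm --series '[[[0, 0, 0.012], [0, 0, 0]], [[0, 0, 0.016], [0, 0, 0]], [[0, 0, 0.01], [0, 0, 0]], [[0, 0, 0.005], [0, 0, 0]], [[0, 0, 0], [0, 0, 0]], [[0, 0, 0], [0, 0, 0]]]'

```text
time_s: 20.47
position: [0.4454, 0.0464, 0.0181]
orientation: [-0.002, 3.141, -0.0]
ft_force: [0.0, 0.2, 1.5]
grip_width: 0.647
grasp_force: 0.0
```

Call:
move_arm --series '[[[0, 0, 0], [0, 0, 0]], [[0, 0, 0], [0, 0, 0]], [[0, 0, 0], [0, 0, 0]], [[0, 0, 0], [0, 0, 0]], [[0, 0, 0], [0, 0, 0]], [[0, 0, 0], [0, 0, 0]], [[0, 0, 0], [0, 0, 0]]]' --gripper 1

```text
time_s: 21.05
position: [0.4456, 0.0465, 0.018]
orientation: [-0.002, 3.14, 0.0]
ft_force: [-0.4, 1.6, 8.2]
grip_width: 0.24
grasp_force: 29.5
```

Call:
move_arm --series '[[[0, 0, -0.015], [0, 0, 0]], [[0, 0, -0.025], [0, 0, 0]], [[0, 0, -0.03], [0, 0, 0]], [[0, 0, -0.015], [0, 0, 0]], [[-0.0107, 0.0068, 0], [0, 0, 0]], [[-0.0214, 0.0136, 0], [0, 0, 0]], [[-0.0214, 0.0136, 0], [0, 0, 0]], [[-0.0214, 0.0136, 0], [0, 0, 0]], [[-0.0215, 0.0136, 0], [0, 0, 0]], [[-0.0214, 0.0136, 0], [0, 0, 0]], [[-0.0214, 0.0136, 0], [0, 0, 0]], [[-0.0108, 0.0069, 0], [0, 0, 0]], [[0, 0, 0.02], [0, 0, 0]], [[0, 0, 0.02], [0, 0, 0]], [[0, 0, 0.012], [0, 0, 0]], [[0, 0, 0], [0, 0, 0]], [[0, 0, 0], [0, 0, 0]]]'

```text
time_s: 22.47
position: [0.5946, 0.1418, 0.0503]
orientation: [0.002, -3.14, 0.0]
ft_force: [-0.0, 0.3, 0.3]
grip_width: 0.243
grasp_force: 29.8
```

```bash
python3 -c "
from h import *
crop('c9',(120,260,200,400))"
```

```text
(no output)
```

View pics/c9.png

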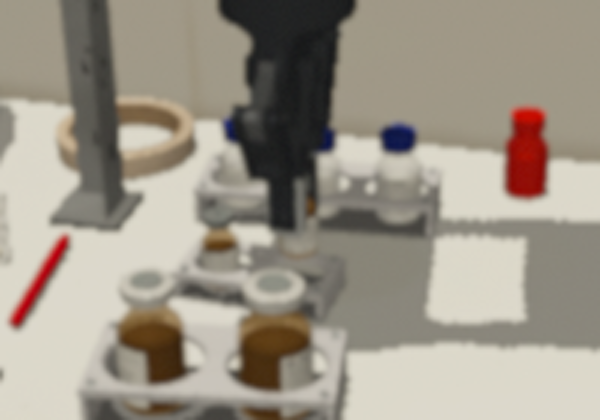

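The small vial hangs over its free hole at (300,255). Lowering.

Call:
move_arm --series '[[[0, 0, 0.008], [0, 0, 0]], [[0, 0, 0.009], [0, 0, 0]], [[0, 0, 0.006], [0, 0, 0]], [[0, 0, 0.003], [0, 0, 0]], [[0, 0, 0.002], [0, 0, 0]], [[0, 0, 0.001], [0, 0, 0]], [[0, 0, 0], [0, 0, 0]], [[0, 0, 0], [0, 0, 0]]]'

```text
time_s: 23.18
position: [0.5951, 0.1419, 0.0216]
orientation: [-0.002, 3.141, 0.0]
ft_force: [-0.1, 0.5, 0.2]
grip_width: 0.241
grasp_force: 29.8
```

Call:
move_arm --series '[[[0, 0, 0.001], [0, 0, 0]], [[0, 0, 0], [0, 0, 0]], [[0, 0, 0], [0, 0, 0]]]'

```text
time_s: 23.43
position: [0.5954, 0.1419, 0.0211]
orientation: [-0.002, 3.141, 0.0]
ft_force: [0.4, -0.8, 6.1]
grip_width: 0.234
grasp_force: 30.3
```

Call:
move_arm --series '[[[0, 0, 0], [0, 0, 0]], [[0, 0, 0], [0, 0, 0]], [[0, 0, 0], [0, 0, 0]], [[0, 0, 0], [0, 0, 0]], [[0, 0, -0.01], [0, 0, 0]], [[0, 0, -0.02], [0, 0, 0]], [[0, 0, -0.03], [0, 0, 0]], [[0, 0, -0.03], [0, 0, 0]], [[0, 0, -0.03], [0, 0, 0]], [[0, 0, -0.03], [0, 0, 0]], [[0, 0, -0.02], [0, 0, 0]], [[0, 0, 0], [0, 0, 0]], [[0, 0, 0], [0, 0, 0]]]' --gripper -0.3

```text
time_s: 24.52
position: [0.5955, 0.142, 0.1922]
orientation: [-0.002, 3.139, 0.001]
ft_force: [-0.3, 0.3, -0.7]
grip_width: 0.648
grasp_force: 0.0
```

```bash
python3 -c "
from h import *
crop('c10',(110,290,200,440));print(env.read_state()['position'])"
```

```text
[0.59481948 0.14190702 0.19084703]
```

View pics/c10.png

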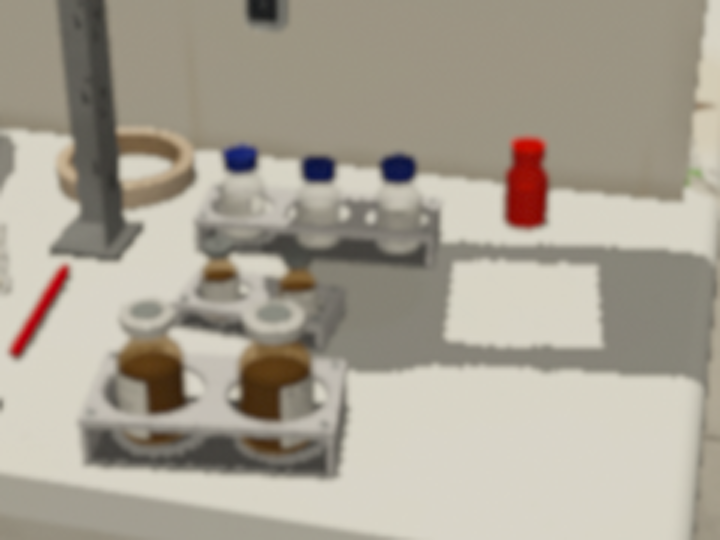

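All seven vials stand in their racks and the red one is untouched. Before handing in, I check the cap heights from depth.

```bash
python3 - <<'E'
from h import *
p,d=cams.grab_frame("side");P=cloud("side",d).reshape(-1,3)
ok=True
for nm,x,y,h in [("L",.5726,.2495,.08),("M0",.6103,.0372,.059),("M-",.5606,.0321,.063),("S",.5946,.1403,.051),("Lh",.636,.261,.078),("mh",.6606,.0414,.061),("sh",.6425,.1405,.05)]:
    w=P[np.hypot(P[:,0]-x,P[:,1]-y)<.016];w=w[w[:,2]<.1];z=np.percentile(w[:,2],97);t=w[w[:,2]>z-.005]
    print(nm,len(w),round(z,4),"exp",h,np.round(t[:,:2].mean(0),3));ok&=abs(z-h)<.005
print(ok)
if ok: print(finish_job())
E
```

```text
L 361 0.0795 exp 0.08 [0.571 0.253]
M0 256 0.0595 exp 0.059 [0.607 0.042]
M- 303 0.0635 exp 0.063 [0.558 0.036]
S 231 0.0504 exp 0.051 [0.591 0.142]
Lh 568 0.0772 exp 0.078 [0.633 0.263]
mh 350 0.0612 exp 0.061 [0.657 0.044]
sh 316 0.0494 exp 0.05 [0.64  0.142]
True
the job is handed in; nothing more can be done
None
```

All four vials are upright on the base of their own racks and released; the three racked vials and the red look-alike are still standing, and the job was handed in at about 25 s.

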